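Ease the bamboo pole clamp by one ratchet notch

ROBOT

A 7-joint arm with a two-finger parallel gripper is mounted at the origin on the work surface. World frame = base frame: x ahead of the robot, y to its left, z up, the work surface at z = 0. Lengths are in m, angles in rad, forces in N, time in s.
With the tool pointing down it reaches from about 0.425 to 0.925 m from the base axis. Payload 6.8 kg.
Tool frame: the origin (TCP) lies midway between the tips of the shut fingers; the grasp point (between the pads) lies 19 mm behind it; z points along the fingers, x is the direction in which the jaws open and shut, and the axes are right-handed (so a half turn about z gives the same grasp; the last joint's range is limited). The gripper opens to 85 mm and grips with 20 to 120 N. Pads are 22 mm wide; open, the fingers measure 114 mm over their backs; the gripper's body (76 mm by 85 mm) begins 54 mm behind the grasp point. The pads swing forward as they close: fully open they stand 13 mm farther back than shut.
Start: joints at [-1.397, 0.477, 0.022, 1.555, -0.011, 1.109, -0.083], TCP at [0.188, 0.648, 0.231] pointing down, gripper open.
Joint ranges: [-2.96, 2.96], [-0.34, 2.1], [-1.41, 1.46], [0.24, 2.44], [-1.37, 4.51], [0.17, 1.92], [-2.96, 2.96]. Speed limits (rad/s): [2.39, 2.39, 3.14, 3.14, 3.14, 3.14, 3.14].

INTERFACE

Orientations are given as a unit quaternion [w, x, y, z].
In Python, from station import bot gives the robot as it stands.
- The arm moves only by the tool step_arm, never from a script. Its argument "increments" is a list of rows, each a list of 7 numbers: the shift along the tool's x, y, z in cm, then the turn, a rotation vector about the tool's x, y, z in degrees, then the closure, from 0 (fully open) to 1 (shut). A call has 1 to 20 rows; each row shifts and turns the commanded pose from where the row before left it, along the tool's axes as they then stand; what a row does not reach is not made up. A row lasts 1/10 s, in which the tool goes at most 50 mm and 8.59 degrees, less where a joint would pass 70% of its speed; a pose out of reach is approached as far as the arm can. A call is refused whole if a number of a shift passes 5 or a number of a turn 8.59, either way. A call with a gripper value outside its range is refused whole. The fingers move at their own pace and stop on an object; "squeeze" is the grip in N (left out, the last holds). Time passes only in rows, so rows that do not move let the fingers close. It gives the time, the measured TCP pose, the force and the opening at its end, in the units of the state.
- bot.get_obs(): the state, without advancing time (a new reading comes with each control period).
- bot.read_camera(name): name is "side" or "top"; returns a dict with "pixels" (400x640x3 uint8, red, green, blue), "vertical_fov" (degrees; the focal length in pixels is half the picture's height over the tangent of half this angle, whatever the lens; pixels are square), "cx", "cy" (the principal point, pixels), "camera_from_world" (4x4, takes a point from world to camera coordinates). Camera axes: x right, y down, z forward; pixel columns grow to the right and rows downward; lengths in m; the calibration is good to about 2 mm. A picture is of the moment at which its call begins. There is no depth.
- bot.hand_in(): hands the job in, once; it reports no verdict.
Trained networks look in a picture, given as the dict that the camera call returned (one of the last four; its "shot" number tells which), for a name from the list of things; names that differ only in an ending like _2 or _b are one class to them, and where a whole thing is asked for, a point or a joint stands for the part that bears it (a point fixed in the world has none). Each returns a list of dicts, best first, with "score" (0 to 1); they miss things now and then, are a little off and sometimes report something else, mostly with a low value. They report only what shows in the picture. A call takes as long as a camera call.
- bot.find_in(picture, query): "point" ([column, row] in pixels, amid what is visible of it).
- bot.cut_out(picture, query): "pixels" (400x640 bool, what is visible of it) and "point" ([column, row] in pixels, amid what is visible of it).
- bot.pinpoint(picture, query): "point" ([column, row] in pixels: a listed point, or the origin of a listed thing).
The state is a dict: "t": time; "q": joint angles; "joint_vel": joint speeds; "joint_torque": joint torques, N m; "eef_pos": TCP position; "tool_rot": TCP orientation; "contact_force": force on the tool from outside, world axes, zero at the start; "torque": the same for the moment, N m; "gripper_width": opening from 0.0 (shut) to 1.0 (fully open).
Only numpy, scipy, OpenCV 4.12 (cv2) and the standard library are available. Lean on these libraries where they do the work, as an engineer would, in place of code of your own. Each camera call takes 0.05 s, during which the arm holds its last target.

TASK

The ratchet clamp on the bench is pressing too hard on the bamboo pole: ease it by exactly one notch. With a fingertip on its upright red tab, lift the red pawl well clear of the ratchet teeth, push the handwheel backward (its top moving towards the pole) until the next tooth has come round, then push the tab back so that the pawl drops fully home in the next gap. Push only, lightly, without pinching the pawl or wheel, and leave the pole and everything else on the bench where it lies.

Things in the scene. Friction and masses are not known exactly. Their poses are not given: they have to be found in the camera images.
- clamp: Green ratchet pole clamp fixed to the bench, base 170 x 400 x 14 mm, turned up to 25 degrees. Origin on the table under the wheel's middle; z up, x along the axle, y from pole to pawl. In this frame: axle 105 mm high; spokes in plane x = -30 mm; ratchet disc (14 mm thick) and pawl at x = +25 mm; pole at y = -158 mm. A green bearing plate stands at x = -62 mm, y = 0, 50 mm long, up to 128 mm high.
- wheel (a joint): Angle (rad) of handwheel and ratchet disc; 0 to 0.03 at the start, grows as the wheel goes backward (its top moves to the pole, clamp -y). One notch is 0.628 (10 teeth, tip radius 60, root 46 mm). Stops at -0.03 and 1.6. Stiff (0.25 N m, about 3.5 N at a ball), stays where left. Blocked near 0.10 by a homed pawl. One notch back, the pawl goes home freely with the wheel at 0.45 to 0.70.
- pawl (a joint): Angle (rad) of the red pawl: 0 = fully home (a stop), grows as the nose lifts, stop at 0.7; clear of the teeth above 0.16. Pushing the tab along clamp +y (away from the pole) lifts the nose, along -y lowers it. Stiff hinge (0.09 N m, 2 to 3 N at the tab): it stays at any angle it is left.
- jaw (a joint): Travel of the clamp's dark sliding jaw away from the pole (along clamp +y), m; geared to the wheel, 14 mm per rad (about 9 mm a notch).
- hub (a point): Centre of the wheel, on the axle, 105 mm above the table.
- yellow_ball (a point): Centre of the yellow ball (20 mm diameter) on the handwheel's uppermost spoke, 78 mm from the axle; at wheel = 0 it stands 18 degrees short of the top, on the pawl's side. Spokes 10 mm thick; the other four (black balls) follow every 72 degrees, over 60 mm free between balls. Its height stays 179 to 183 mm over the table during the notch.
- tab (a point): Middle of the pawl's upright red finger tab, 45 mm above the pivot when home; turns with the pawl. Tab 24 mm wide along the axle, 8 mm thick, from 10 to 60 mm above the pivot (top 215 mm over the table). On its -y side the pawl's arm has its top 19 mm above the pivot.
- nose (a point): The pawl's hooked nose (16 x 8 mm), 94 mm from the pivot towards the pole, 1 mm above its lowest edge; it sits in a gap near the top of the ratchet disc.
- pivot (a point): Pawl pivot on the axle-parallel pin: clamp x +25, y +85 mm, 155 mm over the table. Its green bracket (12 x 26 mm, up to 168 mm high) stands beside it at clamp x = +3 mm.
- pole: Bamboo pole, 300 mm long, 44 mm diameter, loose in the clamp's cradle along clamp x; origin at its underside, mid-length. To be left alone.
- spanner: Spanner 150 mm long, lying on the table beside the clamp on the robot's side. To be left alone.
- wedge: Bamboo wedge 90 x 30 x 16 mm lying by the end of the clamp. To be left alone.
- mallet: Hammer lying to the right of the clamp. To be left alone.
- cup: Bamboo cup, 72 mm diameter, 85 mm high, beyond the clamp. To be left alone.
- glue: White glue bottle, 56 mm diameter, 110 mm high, beyond the clamp. To be left alone.
- tin: Metal tin, 70 mm diameter, 80 mm high, beyond the clamp. To be left alone.
- offcut: Bamboo offcut, 120 mm long, 36 mm diameter, lying left of the clamp. To be left alone.

How it is judged:
By the outcome, as a careful person would: the job done as asked, in the order asked, and still so for the second after the job is handed in, with the robot touching nothing.
It also fails if it takes over 58 s, if anything falls off the work surface, if the arm or the gripper's body presses on something with over 40 N, if the wrist force passes 120 N, or if a joint passes its speed limit or range.

## Working session

There is one attempt and no reset: what is moved stays moved. The work goes in short steps, Python scripts to look and compute and a tool call to move; the robot and the scene stay as the last step left them, time stands still between calls to the robot, and variables do not carry over. Pictures are saved under pics/ and viewed, and the job is handed in when it is done.

Besides the shell and the picture viewer there is one more tool, called after ">>>" in YAML: its name, and indented under it one key for each argument. step_arm: Moves the arm, as the interface text tells. Its arguments: {"type":"object","properties":{"increments":{"type":"array"},"squeeze":{"type":"number"}},"required":["increments"]}

```bash
ls; mkdir -p pics
cat > h.py <<'E'
import numpy as np, cv2
from station import bot
def cam(p):
    h=p["pixels"].shape[0]; f=h/2/np.tan(np.radians(p["vertical_fov"])/2)
    K=np.array([[f,0,p["cx"]],[0,f,p["cy"]],[0,0,1]]); return K,np.array(p["camera_from_world"])
def proj(p,X):
    K,T=cam(p); X=np.atleast_2d(X); c=X@T[:3,:3].T+T[:3,3]; u=c@K.T; return u[:,:2]/u[:,2:]
def tri(ps,uvs):
    A=[]
    for p,uv in zip(ps,uvs):
        K,T=cam(p); P=K@T[:3]
        A+= [uv[0]*P[2]-P[0], uv[1]*P[2]-P[1]]
    v=np.linalg.svd(np.array(A))[2][-1]; X=v[:3]/v[3]
    return X,[np.linalg.norm(proj(p,X)[0]-uv) for p,uv in zip(ps,uvs)]
def save(p,n): cv2.imwrite("pics/"+n+".png",p["pixels"][:,:,::-1])
E
python3 - <<'E'
from h import *
o=bot.get_obs(); print({k:np.round(v,3) for k,v in o.items()})
ps=[bot.read_camera(n) for n in("side","top")]
for p,n in zip(ps,("side","top")):
    save(p,n+"0"); print(n,p["vertical_fov"],p["cx"],p["cy"],np.round(p["camera_from_world"],3).tolist())
for q in ["clamp","hub","yellow_ball","tab","nose","pivot","pole"]:
    r=[bot.pinpoint(p,q) for p in ps]
    print(q,[[(np.round(a["point"],1).tolist(),round(a["score"],2)) for a in x[:2]] for x in r])
    if all(r): 
        X,e=tri(ps,[x[0]["point"] for x in r]); print("   ",X.round(4),np.round(e,2))
E
```

```text
pics
{'t': np.float64(0.0), 'q': array([-1.397,  0.478,  0.022,  1.556, -0.012,  1.109, -0.083]), 'joint_vel': array([ 0.   , -0.   ,  0.001, -0.   , -0.   , -0.001, -0.   ]), 'joint_torque': array([-1.0000e-03, -5.9646e+01,  1.6080e+00, -2.8119e+01,  1.2000e-02,
        1.0000e-02, -0.0000e+00]), 'eef_pos': array([0.188, 0.648, 0.23 ]), 'tool_rot': array([ 0.001,  0.799,  0.601, -0.001]), 'contact_force': array([0.67 , 0.775, 0.258]), 'torque': array([-0.022,  0.02 , -0.044]), 'gripper_width': np.float64(0.997)}
side 43.60965686453458 319.1087822463813 201.86170680722444 [[-0.997, -0.082, -0.013, 0.59], [-0.05, 0.715, -0.698, 0.134], [0.066, -0.695, -0.716, 1.566], [0.0, 0.0, 0.0, 1.0]]
top 54.14710968792106 323.2829536376056 196.01318048278947 [[-0.001, -1.0, 0.006, 0.007], [-0.988, 0.0, -0.156, 0.603], [0.156, -0.006, -0.988, 1.362], [0.0, 0.0, 0.0, 1.0]]
clamp [[([328.9, 241.2], 0.59)], [([320.2, 210.4], 0.62), ([320.9, 207.6], 0.34)]]
    [ 0.5589  0.0175 -0.0106] [0.3  0.42]
hub [[([333.2, 217.6], 0.59), ([310.9, 213.6], 0.32)], [([319.1, 204.9], 0.68), ([301.1, 185.7], 0.34)]]
    [0.5524 0.022  0.1087] [1.95 2.78]
yellow_ball [[([339.8, 208.3], 0.6)], [([309.3, 211.2], 0.66), ([300.7, 186.5], 0.44)]]
    [0.5283 0.0527 0.1824] [0.7  1.01]
tab [[([308.4, 210.9], 0.67)], [([300.7, 185.0], 0.53)]]
    [0.6144 0.0803 0.194 ] [0.22 0.32]
nose [[([283.6, 226.9], 0.59), ([311.0, 212.7], 0.57)], [([323.6, 201.3], 0.71), ([266.8, 188.2], 0.2)]]
    [0.6612 0.0076 0.031 ] [13.69 20.42]
pivot [[([307.2, 222.8], 0.83), ([364.5, 258.3], 0.68)], [([299.8, 163.2], 0.74), ([327.3, 171.4], 0.43)]]
    [0.646  0.0915 0.1671] [10.63 14.38]
pole [[([283.8, 232.5], 0.53), ([329.2, 371.0], 0.42)], [([367.0, 222.7], 0.62)]]
    [ 0.6669 -0.1786 -0.2149] [20.38 32.03]
```

View pics/side0.png

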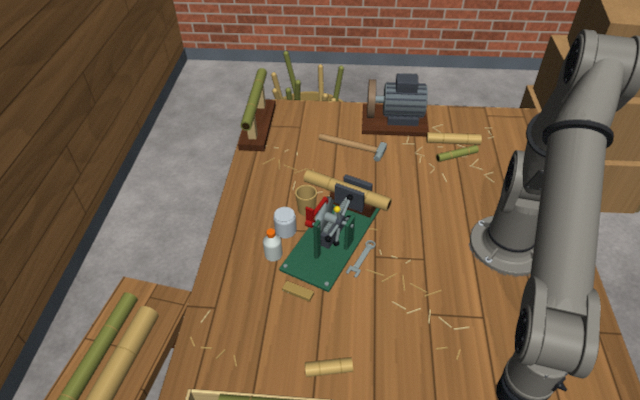

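View pics/top0.png

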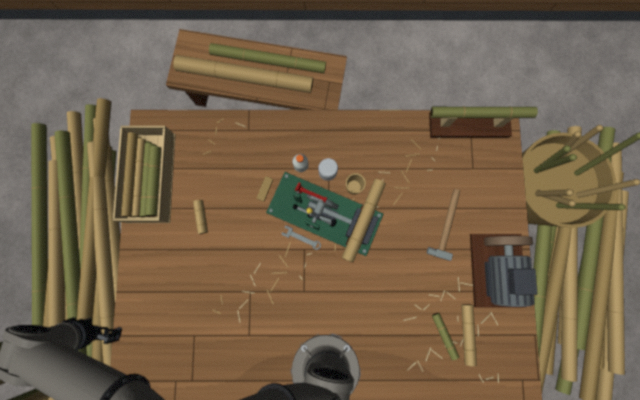

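Run:
```python
import cv2
a=cv2.imread("pics/top0.png")[150:280,240:410]; b=cv2.imread("pics/side0.png")[160:300,230:410]
cv2.imwrite("pics/top0c.png",cv2.resize(a,None,fx=4.6,fy=4.6,interpolation=cv2.INTER_CUBIC))
cv2.imwrite("pics/side0c.png",cv2.resize(b,None,fx=4.2,fy=4.2,interpolation=cv2.INTER_CUBIC))
```

```text
(no output)
```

View pics/top0c.png

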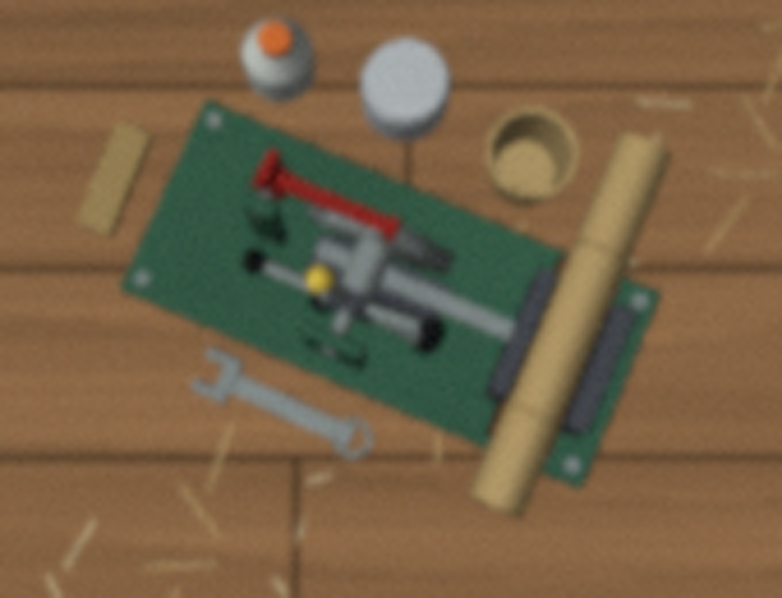

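View pics/side0c.png

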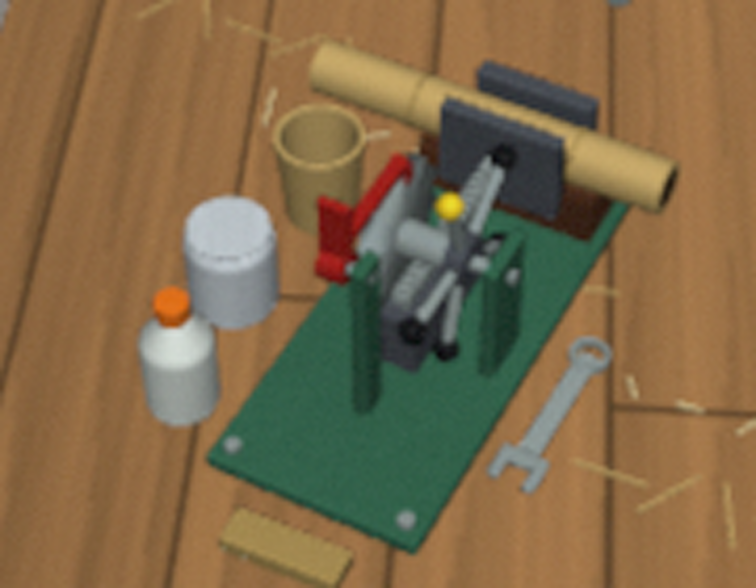

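```bash
cat > fit.py <<'E'
from h import *
from scipy.optimize import least_squares
import pickle
ps=[bot.read_camera(n) for n in("side","top")]
pickle.dump(ps,open("ps0.pkl","wb"))
S,T=ps
def blob(p,f):
    im=p["pixels"].astype(int); r,g,b=im[...,0],im[...,1],im[...,2]
    m=f(r,g,b); m[:150]=0;m[290:]=0;m[:,:250]=0;m[:,400:]=0; ys,xs=np.nonzero(m); return xs.mean(),ys.mean(),len(xs)
yb=[blob(p,lambda r,g,b:(r>150)&(g>120)&(b<60)&(r-g<75)) for p in ps]; print("ball",yb)
obs=[]
def W(P,v): x,y,t=v[:3]; c,s=np.cos(t),np.sin(t); return np.array([x+c*P[0]-s*P[1],y+s*P[0]+c*P[1],P[2]])
def ball(v): a=np.radians(18)-v[4]; return [-.030,.078*np.sin(a),.105+.078*np.cos(a)]
base=lambda sx,sy:(lambda v:[.085*sx,v[3]+.2*sy,.014])
cor=[(285.2,171.7,1,1),(266.5,213,-1,1),(383.5,213,1,-1),(366.1,255.9,-1,-1)]
for c in cor: obs.append((T,c[:2],base(*c[2:]),1,"cor"))
obs.append((S,(279.5,270),base(1,1),1,"scor")); obs.append((S,(328.8,291.4),base(-1,1),1,"scor"))
for p,b in zip(ps,yb): obs.append((p,b[:2],ball,.5,"ball"))
pts={"hub":[0,0,.105],"tab":[.025,.085,.2],"nose":[.025,-.009,.145],"pivot":[.025,.085,.155]}
for q,P in pts.items():
    for p in ps:
        for a in bot.pinpoint(p,q)[:1]: obs.append((p,a["point"],(lambda v,P=P:P),1.5,q))
def res(v,full=False):
    r=[(proj(p,W(f(v),v))[0]-np.array(uv))/s for p,uv,f,s,_ in obs]
    return r if full else np.concatenate(r+[[(v[4]-.015)/.02]])
s=least_squares(res,[.555,.02,-.4,-.03,.015],loss="soft_l1"); v=s.x
print(v.round(4),np.degrees(v[2]))
for o,r in zip(obs,res(v,True)): print(o[4],(r*o[3]).round(1))
np.save("clamp.npy",v)
for n,P in list(pts.items())+[("ball",ball(v))]: print(n,W(P,v).round(4))
E
python3 fit.py
```

```text
ball [(np.float64(336.7037037037037), np.float64(208.55555555555554), 27), (np.float64(310.0), np.float64(210.0), 3)]
[ 0.5533  0.0185 -0.4    -0.0186  0.0137] -22.91710422504838
cor [-1.3 -0.8]
cor [-1.3 -0.2]
cor [ 0.4 -0.5]
cor [ 0.5 -0.2]
scor [-1.2 -1.9]
scor [ 0.2 -1.6]
ball [ 0.2 -0.1]
ball [-0.4  0.3]
hub [-1.8  2.8]
hub [ 0.3 -0.9]
tab [-0.8 -1.3]
tab [-3.8  0.6]
nose [ 2.2 -1.3]
nose [-1.5  1.6]
pivot [ 1. -3.]
pivot [ 0.3 -1.3]
hub [0.5533 0.0185 0.105 ]
tab [0.6095 0.0871 0.2   ]
nose [5.729e-01 5.000e-04 1.450e-01]
pivot [0.6095 0.0871 0.155 ]
ball [0.5347 0.0515 0.1795]
```

```bash
cat > ov.py <<'E'
from h import *
import pickle,sys
def W(P,v): x,y,t=v[:3]; c,s=np.cos(t),np.sin(t); P=np.atleast_2d(P);return np.stack([x+c*P[:,0]-s*P[:,1],y+s*P[:,0]+c*P[:,1],P[:,2]],1)
def boxl(lo,hi):
    c=[[ (lo,hi)[(i>>k)&1][k] for k in range(3)] for i in range(8)]
    return c,[(i,i|(1<<k)) for i in range(8) for k in range(3) if not i>>k&1]
def overlay(p,v,name,rect,sc,wheel,pawl=0):
    x0,y0,x1,y1=rect
    im=cv2.resize(p["pixels"][y0:y1,x0:x1,::-1],None,fx=sc,fy=sc,interpolation=cv2.INTER_CUBIC)
    def line(A,B,col):
        a,b=[((proj(p,W(X,v))[0]-[x0,y0]+.5)*sc).astype(int) for X in (A,B)]
        cv2.line(im,tuple(map(int,a)),tuple(map(int,b)),col,1,cv2.LINE_AA)
    for lo,hi,col in [((-.085,v[3]-.2,0),(.085,v[3]+.2,.014),(255,255,255))]:
        c,e=boxl(lo,hi)
        for i,j in e: line(c[i],c[j],col)
    # tab
    c,e=boxl((.013,-.004,.010),(.037,.004,.060)); ca,sa=np.cos(pawl),np.sin(pawl)
    # lifting: tab moves +y, nose (at -y) up
    R=lambda y,z:(.085+y*ca+z*sa, .155-y*sa+z*ca)
    c=[[q[0],*R(q[1],q[2])] for q in c]
    for i,j in e: line(c[i],c[j],(255,255,0))
    n=[.025,*R(-.094,-.010)]; line([.017,*n[1:]],[.033,*n[1:]],(0,255,255))
    for k in range(5):
        a=np.radians(18)-wheel-k*2*np.pi/5
        line([-.03,0,.105],[-.03,.078*np.sin(a),.105+.078*np.cos(a)],(0,165,255) if k==0 else (255,0,255))
    for s in(.018,.032):
        q=[[s,.06*np.cos(a),.105+.06*np.sin(a)] for a in np.linspace(0,2*np.pi,41)]
        for A,B in zip(q,q[1:]): line(A,B,(255,128,0))
    line([-.15,-.158,.0],[.15,-.158,.0],(0,0,255)) if 0 else None
    cv2.imwrite("pics/"+name+".png",im)
RT=(240,150,410,280); RS=(230,160,410,300)
E
cat > fit2.py <<'E'
from ov import *
from scipy.optimize import least_squares
S,T=pickle.load(open("ps0.pkl","rb"))
v=np.load("clamp.npy")
overlay(T,v,"ovT",RT,4.6,v[4]); overlay(S,v,"ovS",RS,4.2,v[4])
E
python3 fit2.py; sed -i 's/\[.555,.02,-.4,-.03,.015\]/[.555,.02,-.3,-.03,.015]/' fit.py; python3 fit.py | sed -n 2,2p
```

```text
[ 0.553   0.0182 -0.4004 -0.0181  0.0109] -22.940747833331116
```

View pics/ovT.png

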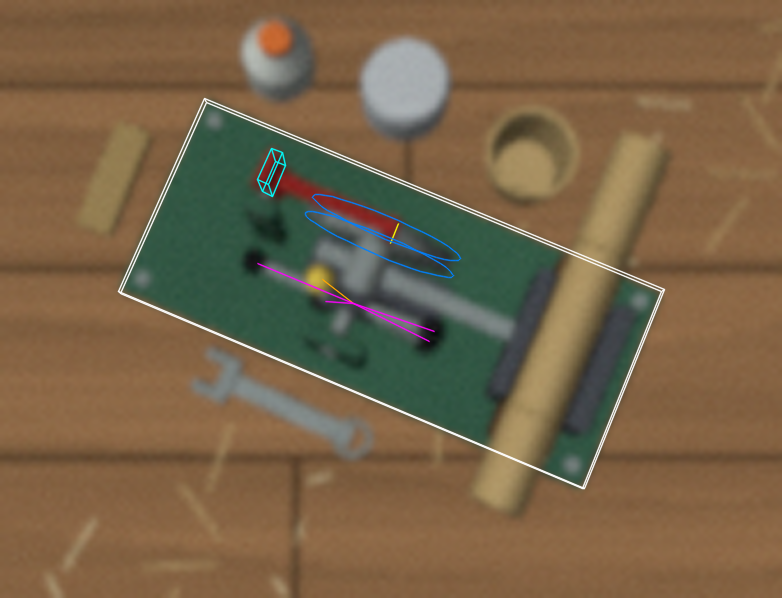

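View pics/ovS.png

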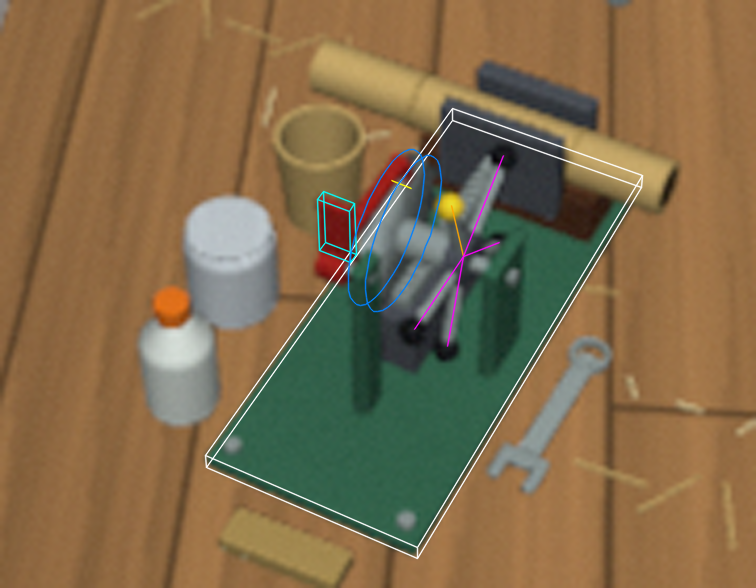

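```bash
cat > st.py <<'E'
from h import *
import sys
from scipy.spatial.transform import Rotation as Ro
v=np.load("clamp.npy")
def st(tgt=None):
    o=bot.get_obs(); p=np.array(o["eef_pos"]); q=np.array(o["tool_rot"]); R=Ro.from_quat(q[[1,2,3,0]])
    t=v[2]; C=np.array([[np.cos(t),-np.sin(t),0],[np.sin(t),np.cos(t),0],[0,0,1]])
    c=C.T@(p-[v[0],v[1],0]); want=C@np.diag([1,-1,-1.])
    print("t %.1f clampTCP mm"%o["t"],(c*1000).round(1),"F clamp",(C.T@o["contact_force"]).round(1),"grip",round(float(o["gripper_width"]),2))
    print(" rot err tool deg",np.degrees((R.inv()*Ro.from_matrix(want)).as_rotvec()).round(1),"q",np.round(o["q"],2))
    if tgt is not None:
        d=C@(np.array(tgt)/1000-c); print(" shift tool cm",(R.inv().apply(d)*100).round(2))
if __name__=="__main__": st([float(a) for a in sys.argv[1:4]] if len(sys.argv)>3 else None)
E
python3 st.py 25 60 260
```

```text
t 1.8 clampTCP mm [-582.1  437.9  231.3] F clamp [0.1 1.1 0. ] grip 1.0
 rot err tool deg [-0.   0.  96.8] q [-1.4   0.48  0.02  1.56 -0.01  1.11 -0.08]
 shift tool cm [-44.71  55.81  -2.87]
```

>>> step_arm:
  increments:
    - [0, 0, -1, 0, 0, 8, 1]
    - [0, 0, -1, 0, 0, 8, 1]
    - [0, 0, -1, 0, 0, 8, 1]
    - [0, 0, -1, 0, 0, 8, 1]
    - [0, 0, -1, 0, 0, 8, 1]
    - [0, 0, -1, 0, 0, 8, 1]
    - [0, 0, -1, 0, 0, 8, 1]
    - [0, 0, 0, 0, 0, 8, 1]
    - [0, 0, 0, 0, 0, 8, 1]
    - [0, 0, 0, 0, 0, 8, 1]
    - [0, 0, 0, 0, 0, 8, 1]
    - [0, 0, 0, 0, 0, 8, 1]
    - [0, 0, 0, 0, 0, 0, 1]
    - [0, 0, 0, 0, 0, 0, 1]
  squeeze: 20

```text
t: 3.2
eef_pos: [0.1875, 0.6484, 0.3013]
tool_rot: [0.0, 0.982, -0.19, 0.0]
contact_force: [-0.0, -0.8, -0.5]
gripper_width: 0.001
```

```bash
python3 st.py 25 58 290
```

```text
t 3.2 clampTCP mm [-582.3  437.9  301.3] F clamp [ 0.3 -0.8 -0.5] grip 0.0
 rot err tool deg [ 0. -0.  1.] q [-1.64  0.44  0.38  1.49 -0.17  1.24 -1.63]
 shift tool cm [60.04 39.07  1.14]
```

>>> step_arm:
  increments:
    - [1.5, 1, 0, 0, 0, 1, 1]
    - [3, 1.9, 0, 0, 0, 0, 1]
    - [3, 1.9, 0, 0, 0, 0, 1]
    - [3, 1.9, 0, 0, 0, 0, 1]
    - [3, 1.9, 0, 0, 0, 0, 1]
    - [3, 1.9, 0, 0, 0, 0, 1]
    - [3, 1.9, 0, 0, 0, 0, 1]
    - [3, 1.9, 0, 0, 0, 0, 1]
    - [3, 1.9, 0, 0, 0, 0, 1]
    - [3, 1.9, 0, 0, 0, 0, 1]
    - [3, 1.9, 0, 0, 0, 0, 1]
    - [3, 1.9, 0, 0, 0, 0, 1]
    - [3, 1.9, 0, 0, 0, 0, 1]
    - [3, 1.9, 0, 0, 0, 0, 1]
    - [3, 1.9, 0, 0, 0, 0, 1]
    - [3, 1.9, 0, 0, 0, 0, 1]
    - [3, 1.9, 0, 0, 0, 0, 1]
    - [3, 1.9, 0, 0, 0, 0, 1]
    - [3, 1.9, 0, 0, 0, 0, 1]
    - [0, 0, 0, 0, 0, 0, 1]

```text
t: 5.2
eef_pos: [0.562, 0.101, 0.3018]
tool_rot: [0.001, 0.979, -0.203, 0.001]
contact_force: [-0.1, 0.2, -0.2]
gripper_width: -0.002
```

```bash
python3 st.py 25 58 250
```

```text
t 5.2 clampTCP mm [-24.   79.7 301.8] F clamp [-0.2  0.2 -0.2] grip -0.0
 rot err tool deg [ 0.1 -0.2 -0.5] q [-0.85  0.28  0.7   1.76 -0.19  1.17 -0.5 ]
 shift tool cm [4.9  2.13 5.2 ]
```

>>> step_arm:
  increments:
    - [1, 0.4, 1, 0, 0, -0.5, 1]
    - [2, 0.9, 2, 0, 0, 0, 1]
    - [1.9, 0.8, 2, 0, 0, 0, 1]
    - [0, 0, 0.2, 0, 0, 0, 1]
    - [0, 0, 0, 0, 0, 0, 1]

```text
t: 5.7
eef_pos: [0.5965, 0.0688, 0.2489]
tool_rot: [0.0, 0.981, -0.196, -0.001]
contact_force: [-0.6, 0.4, -0.1]
gripper_width: 0.001
```

```bash
cat > look.py <<'E'
from ov import *
import sys
tag=sys.argv[1]; w=float(sys.argv[2]); pa=float(sys.argv[3]); v=np.load("clamp.npy")
import st; st.st([float(a) for a in sys.argv[4:7]])
for n,rect in (("side",(270,165,390,255)),("top",(265,150,385,240))):
    p=bot.read_camera(n)
    x0,y0,x1,y1=rect
    im=cv2.resize(p["pixels"][y0:y1,x0:x1,::-1],None,fx=6,fy=6,interpolation=cv2.INTER_CUBIC)
    cv2.imwrite(f"pics/{tag}{n}.png",im)
    overlay(p,v,f"{tag}{n}o",rect,6,w,pa)
    for q in ("tab","nose","yellow_ball","pivot"):
        print(n,q,[(np.round(a["point"],1).tolist(),round(a["score"],2)) for a in bot.pinpoint(p,q)[:1]])
E
python3 look.py a 0.01 0 25 58 198
```

```text
t 5.7 clampTCP mm [ 20.3  63.5 248.9] F clamp [-0.7  0.1 -0.1] grip 0.0
 rot err tool deg [0.  0.1 0.4] q [-0.73  0.4   0.68  1.75 -0.28  1.09 -0.35]
 shift tool cm [0.48 0.55 5.09]
side tab [([312.6, 213.9], 0.52)]
side nose [([325.3, 203.1], 0.5)]
side yellow_ball [([339.5, 208.5], 0.56)]
side pivot [([308.1, 221.0], 0.82)]
top tab []
top nose [([324.5, 203.0], 0.38)]
top yellow_ball [([310.3, 210.6], 0.73)]
top pivot []
```

View pics/aside.png

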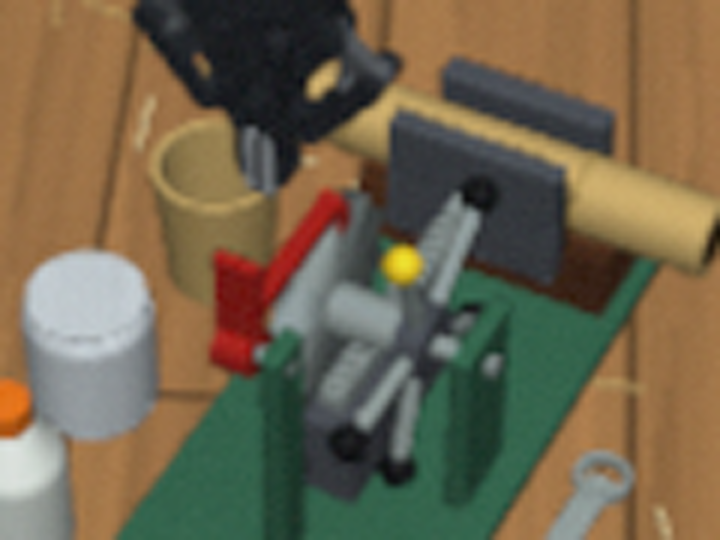

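View pics/atop.png

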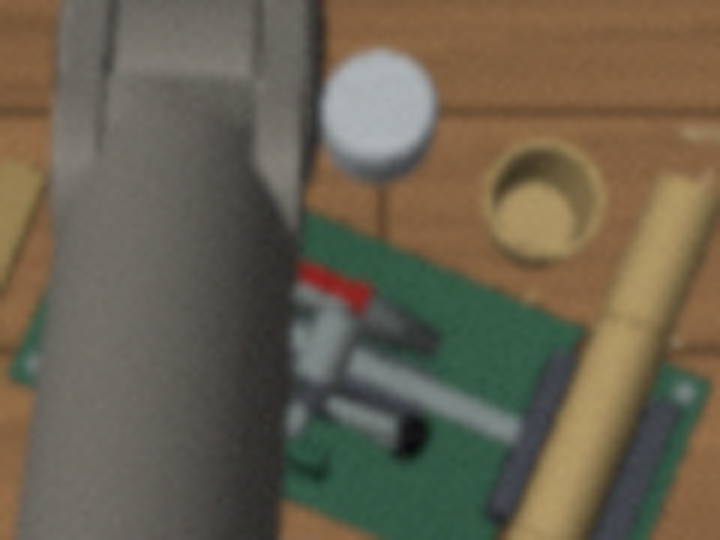

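>>> step_arm:
  increments:
    - [0.5, 0.5, 1, 0, 0, 0.4, 1]
    - [0, 0, 1.5, 0, 0, 0, 1]
    - [0, 0, 1.5, 0, 0, 0, 1]
    - [0, 0, 1, 0, 0, 0, 1]
    - [0, 0, 0, 0, 0, 0, 1]
    - [0, 0, 0, 0, 0, 0, 1]

```text
t: 6.8
eef_pos: [0.5996, 0.0618, 0.1989]
tool_rot: [0.0, 0.98, -0.2, -0.0]
contact_force: [0.1, -0.3, 1.1]
gripper_width: 0.001
```

```bash
python3 look.py b 0.01 0 25 70 198; python3 -c "
from h import *
p=bot.read_camera('side');print(proj(p,bot.get_obs()['eef_pos']))"
```

```text
t 6.8 clampTCP mm [ 25.9  58.3 198.9] F clamp [ 0.2 -0.2  1.1] grip 0.0
 rot err tool deg [ 0.   0.  -0.1] q [-0.69  0.45  0.66  1.8  -0.32  1.   -0.31]
 shift tool cm [-0.09 -1.17  0.09]
side tab [([311.4, 212.6], 0.52)]
side nose [([324.1, 202.2], 0.54)]
side yellow_ball [([336.4, 207.0], 0.82)]
side pivot [([312.7, 222.5], 0.71)]
top tab [([310.3, 210.7], 0.56)]
top nose []
top yellow_ball [([308.8, 208.2], 0.54)]
top pivot []
[[313.91422525 205.10680859]]
```

View pics/bside.png

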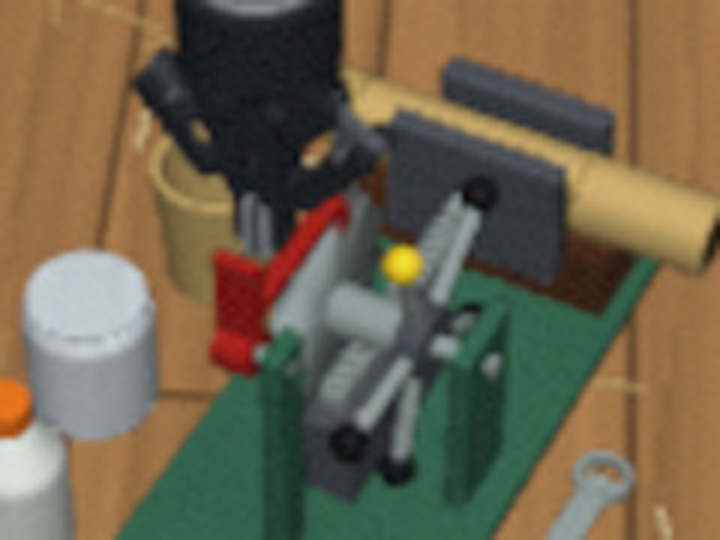

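>>> step_arm:
  increments:
    - [0, -0.4, 0, 0, 0, 0, 1]
    - [0, -0.4, 0, 0, 0, 0, 1]
    - [0, -0.3, 0, 0, 0, 0, 1]
    - [0, -0.2, 0, 0, 0, 0, 1]
    - [0, -0.2, 0, 0, 0, 0, 1]

```text
t: 7.85
eef_pos: [0.6053, 0.0752, 0.1992]
tool_rot: [0.0, 0.98, -0.2, -0.0]
contact_force: [-2.1, -1.6, 1.6]
gripper_width: 0.0
```

```bash
python3 st.py 25 86 198
```

```text
t 7.8 clampTCP mm [ 25.9  72.9 199.2] F clamp [-1.3 -2.3  1.6] grip 0.0
 rot err tool deg [ 0.1  0.  -0.1] q [-0.71  0.47  0.65  1.78 -0.33  1.01 -0.33]
 shift tool cm [-0.09 -1.31  0.12]
```

>>> step_arm:
  increments:
    - [0, -0.2, 0, 0, 0, 0, 1]
    - [0, -0.2, 0, 0, 0, 0, 1]

```text
t: 8.05
eef_pos: [0.6069, 0.0789, 0.1993]
tool_rot: [0.0, 0.98, -0.2, -0.0]
contact_force: [-2.4, -1.7, 1.0]
gripper_width: 0.002
```

```bash
python3 st.py 25 86 198
```

```text
t 8.1 clampTCP mm [ 25.9  76.9 199.3] F clamp [-1.6 -2.6  1. ] grip 0.0
 rot err tool deg [ 0.   0.  -0.1] q [-0.71  0.47  0.65  1.78 -0.33  1.01 -0.34]
 shift tool cm [-0.1  -0.91  0.13]
```

>>> step_arm:
  increments:
    - [0, -0.2, 0, 0, 0, 0, 1]
    - [0, -0.2, 0, 0, 0, 0, 1]

```text
t: 8.25
eef_pos: [0.6086, 0.083, 0.1991]
tool_rot: [0.0, 0.98, -0.2, -0.0]
contact_force: [-1.6, -2.2, -1.3]
gripper_width: 0.002
```

```bash
python3 look.py c 0.01 0.1 25 86 198
```

```text
t 8.2 clampTCP mm [ 26.   81.3 199.1] F clamp [-0.6 -2.6 -1.3] grip 0.0
 rot err tool deg [ 0.   0.  -0.1] q [-0.71  0.47  0.65  1.77 -0.33  1.01 -0.34]
 shift tool cm [-0.1  -0.47  0.11]
side tab [([310.7, 216.6], 0.47)]
side nose [([324.5, 200.0], 0.71)]
side yellow_ball [([337.9, 209.7], 0.97)]
side pivot [([308.3, 224.9], 0.52)]
top tab []
top nose [([327.3, 197.7], 0.41)]
top yellow_ball []
top pivot [([298.0, 187.5], 0.56)]
```

View pics/cside.png

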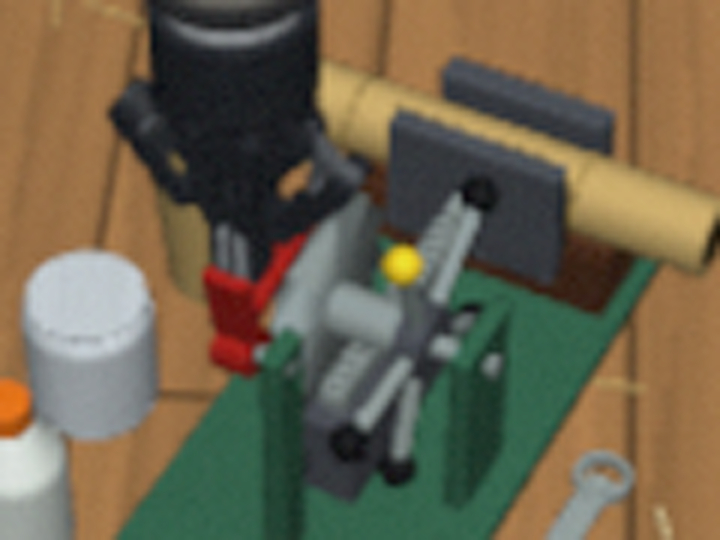

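>>> step_arm:
  increments:
    - [0, -0.2, 0, 0, 0, 0, 1]
    - [0, -0.2, 0, 0, 0, 0, 1]
    - [0, -0.2, 0, 0, 0, 0, 1]
    - [0, -0.1, 0, 0, 0, 0, 1]
    - [0, 0, 0, 0, 0, 0, 1]

```text
t: 9.25
eef_pos: [0.6115, 0.0897, 0.1993]
tool_rot: [-0.0, 0.98, -0.2, 0.0]
contact_force: [-0.2, -2.0, -0.2]
gripper_width: 0.001
```

```bash
python3 look.py d 0.01 0.38 25 70 200
```

```text
t 9.2 clampTCP mm [ 26.   88.7 199.3] F clamp [ 0.6 -1.9 -0.2] grip 0.0
 rot err tool deg [-0.  -0.  -0.1] q [-0.72  0.48  0.65  1.76 -0.33  1.01 -0.35]
 shift tool cm [-0.09  1.87 -0.07]
side tab [([309.3, 217.2], 0.65)]
side nose []
side yellow_ball [([339.0, 207.4], 0.97)]
side pivot []
top tab []
top nose [([322.4, 198.9], 0.59)]
top yellow_ball [([308.9, 210.2], 0.97)]
top pivot [([299.7, 186.7], 0.39)]
```

View pics/dsideo.png

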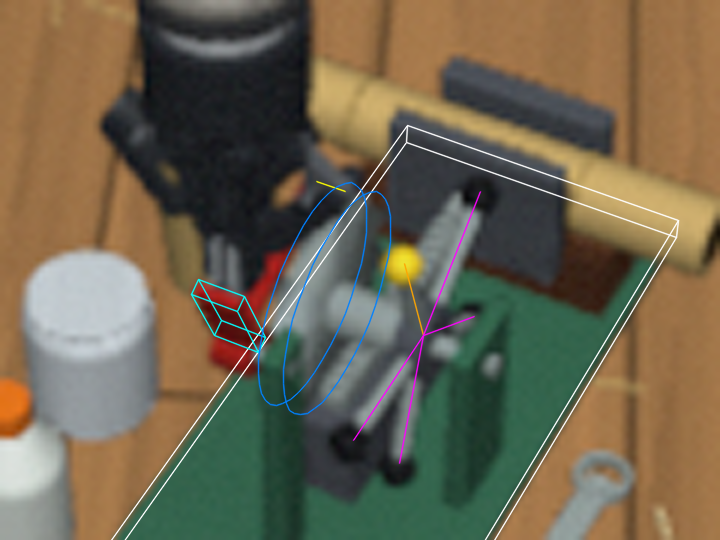

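>>> step_arm:
  increments:
    - [0, 0.8, 0, 0, 0, 0, 1]
    - [0, 1, 0, 0, 0, 0, 1]
    - [0, 0.2, -1.3, 0, 0, 0, 1]
    - [-0.6, 0.4, -1.4, 0, 0, 0, 1]
    - [-2, 0.4, 0, 0, 0, 0, 1]
    - [-2, 0.4, 0, 0, 0, 0, 1]
    - [-1, 0, 0, 0, 0, 0, 1]
    - [0, 0, 0, 0, 0, 0, 1]
    - [0, 0, 0, 0, 0, 0, 1]

```text
t: 10.65
eef_pos: [0.5481, 0.0823, 0.2271]
tool_rot: [-0.0, 0.98, -0.199, 0.001]
contact_force: [0.6, 0.1, 0.1]
gripper_width: -0.002
```

```bash
python3 look.py e 0.01 0.38 -30 57 173
```

```text
t 10.7 clampTCP mm [-29.5  57.1 227.1] F clamp [0.5 0.3 0.1] grip -0.0
 rot err tool deg [-0.1 -0.1 -0.1] q [-0.81  0.33  0.69  1.89 -0.25  1.01 -0.42]
 shift tool cm [-0.05  0.02  5.41]
side tab [([307.6, 217.7], 0.6)]
side nose [([324.6, 192.6], 0.59)]
side yellow_ball [([339.7, 208.4], 0.62)]
side pivot [([307.5, 225.0], 0.65)]
top tab [([320.2, 213.3], 0.39)]
top nose [([323.9, 197.8], 0.54)]
top yellow_ball [([300.9, 237.6], 0.68)]
top pivot []
```

View pics/eside.png

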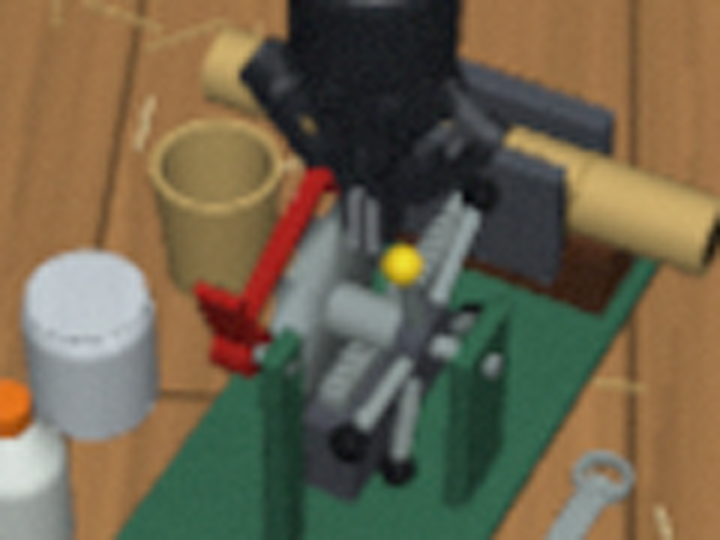

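View pics/esideo.png

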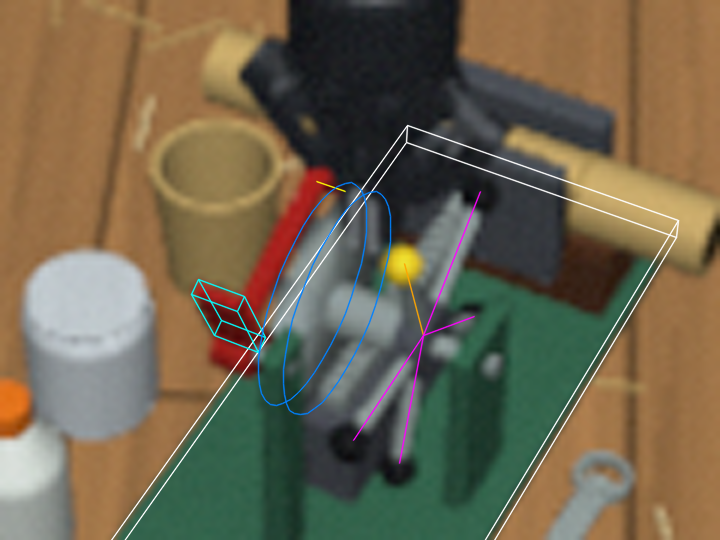

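>>> step_arm:
  increments:
    - [0, 0, 1, 0, 0, 0, 1]
    - [0, 0, 1.5, 0, 0, 0, 1]
    - [0, 0, 1.5, 0, 0, 0, 1]
    - [0, 0, 1.3, 0, 0, 0, 1]
    - [0, 0, 0, 0, 0, 0, 1]
    - [0, 0, 0, 0, 0, 0, 1]

```text
t: 11.75
eef_pos: [0.5472, 0.0817, 0.1728]
tool_rot: [0.0, 0.98, -0.2, -0.0]
contact_force: [0.2, -0.2, 0.7]
gripper_width: 0.001
```

```bash
python3 look.py f 0.01 0.36 -30 45 173
```

```text
t 11.8 clampTCP mm [-30.1  56.2 172.8] F clamp [ 0.2 -0.2  0.7] grip 0.0
 rot err tool deg [ 0.1  0.  -0.1] q [-0.77  0.4   0.65  1.94 -0.31  0.9  -0.37]
 shift tool cm [ 0.01  1.12 -0.02]
side tab [([306.9, 214.8], 0.75)]
side nose [([323.3, 197.8], 0.58)]
side yellow_ball [([337.5, 207.5], 0.7)]
side pivot [([309.6, 221.9], 0.53)]
top tab []
top nose [([324.4, 195.8], 0.55)]
top yellow_ball [([307.7, 207.7], 0.65)]
top pivot []
```

View pics/fside.png

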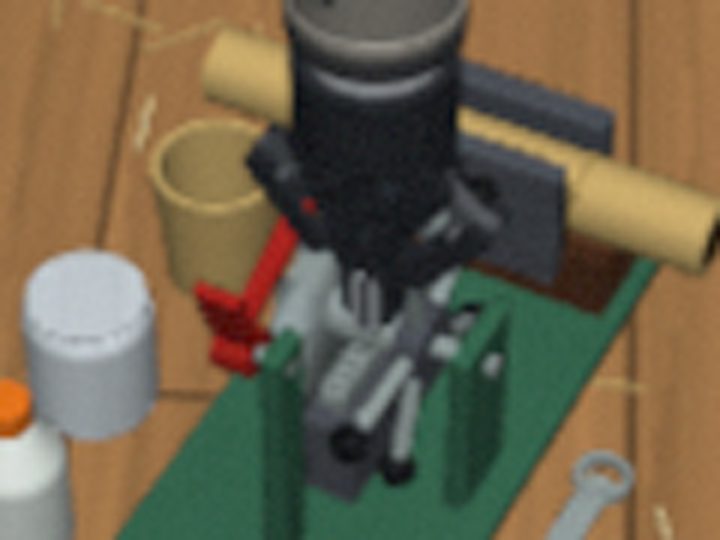

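>>> step_arm:
  increments:
    - [0, 0.4, 0, 0, 0, 0, 1]
    - [0, 0.4, 0, 0, 0, 0, 1]
    - [0, 0.3, 0, 0, 0, 0, 1]
    - [0, 0.3, 0, 0, 0, 0, 1]
    - [0, 0.3, 0, 0, 0, 0, 1]
    - [0, 0.3, 0, 0, 0, 0, 1]

```text
t: 12.85
eef_pos: [0.5404, 0.0645, 0.1739]
tool_rot: [-0.001, 0.98, -0.199, 0.001]
contact_force: [2.0, 4.4, 3.2]
gripper_width: 0.001
```

```bash
python3 st.py -30 1 173
```

```text
t 12.8 clampTCP mm [-29.7  37.8 173.9] F clamp [0.1 4.8 3.2] grip 0.0
 rot err tool deg [-0.1 -0.1 -0. ] q [-0.76  0.38  0.66  1.96 -0.3   0.89 -0.34]
 shift tool cm [-0.03  3.68  0.09]
```

>>> step_arm:
  increments:
    - [0, 0.3, 0, 0, 0, 0, 1]
    - [0, 0.3, 0, 0, 0, 0, 1]
    - [0, 0.3, 0, 0, 0, 0, 1]
    - [0, 0.3, 0, 0, 0, 0, 1]

```text
t: 13.25
eef_pos: [0.5347, 0.0521, 0.1733]
tool_rot: [0.0, 0.98, -0.2, -0.0]
contact_force: [1.8, 3.6, 2.0]
gripper_width: 0.001
```

```bash
python3 look.py g 0.2 0.36 -30 1 173
```

```text
t 13.2 clampTCP mm [-30.1  24.1 173.3] F clamp [0.3 4.1 2. ] grip 0.0
 rot err tool deg [ 0.  -0.  -0.1] q [-0.74  0.37  0.67  1.98 -0.29  0.89 -0.33]
 shift tool cm [0.01 2.31 0.03]
side tab [([308.0, 218.1], 0.48)]
side nose [([323.9, 196.8], 0.74)]
side yellow_ball [([269.9, 252.1], 0.65)]
side pivot [([309.8, 223.1], 0.62)]
top tab []
top nose []
top yellow_ball [([316.1, 214.6], 0.56)]
top pivot []
```

View pics/gside.png

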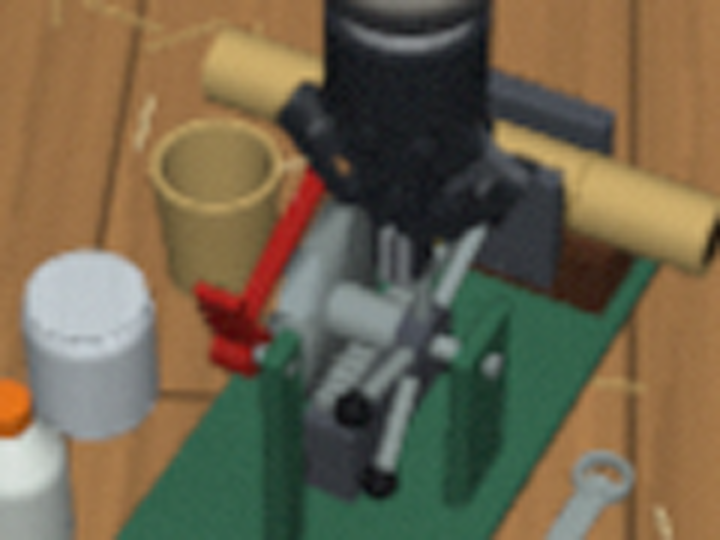

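>>> step_arm:
  increments:
    - [0, 0.3, 0, 0, 0, 0, 1]
    - [0, 0.3, 0, 0, 0, 0, 1]
    - [0, 0.3, 0, 0, 0, 0, 1]
    - [0, 0.3, 0, 0, 0, 0, 1]
    - [0, 0.3, 0, 0, 0, 0, 1]
    - [0, 0.3, 0, 0, 0, 0, 1]
    - [0, 0, 0, 0, 0, 0, 1]

```text
t: 14.45
eef_pos: [0.5273, 0.0352, 0.1731]
tool_rot: [0.0, 0.98, -0.2, -0.0]
contact_force: [-0.6, 2.0, 0.4]
gripper_width: -0.003
```

```bash
python3 look.py i 0.55 0.36 -30 1 173
```

```text
t 14.4 clampTCP mm [-30.3   5.7 173.1] F clamp [-1.3  1.7  0.4] grip -0.0
 rot err tool deg [ 0.   0.  -0.2] q [-0.73  0.36  0.67  2.   -0.29  0.88 -0.3 ]
 shift tool cm [0.03 0.47 0.01]
side tab [([306.4, 216.7], 0.78)]
side nose [([324.6, 196.1], 0.53)]
side yellow_ball [([345.3, 198.6], 0.83)]
side pivot [([308.6, 225.2], 0.81)]
top tab [([201.1, 218.1], 0.68)]
top nose [([318.7, 216.1], 0.47)]
top yellow_ball [([318.9, 215.5], 0.48)]
top pivot []
```

View pics/iside.png

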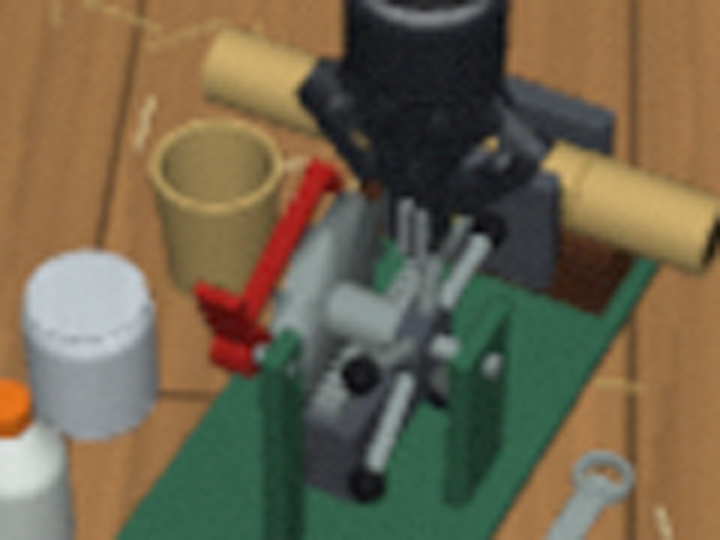

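View pics/isideo.png

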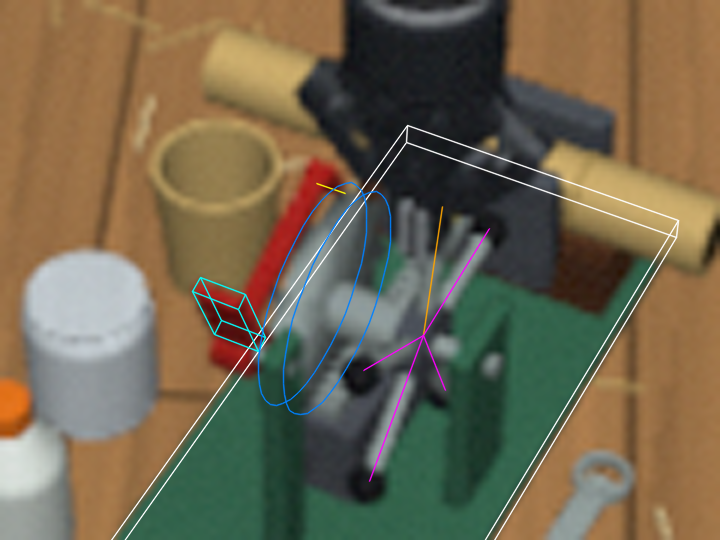

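>>> step_arm:
  increments:
    - [0, 0.3, 0, 0, 0, 0, 1]
    - [0, 0.25, 0, 0, 0, 0, 1]
    - [0, 0, 0, 0, 0, 0, 1]
    - [0, 0, 0, 0, 0, 0, 1]

```text
t: 15.35
eef_pos: [0.5257, 0.0311, 0.1733]
tool_rot: [-0.0, 0.98, -0.2, 0.0]
contact_force: [0.1, 2.9, -2.5]
gripper_width: 0.001
```

```bash
python3 look.py j 0.57 0.36 -30 20 173
```

```text
t 15.3 clampTCP mm [-30.2   1.2 173.3] F clamp [-1.   2.7 -2.5] grip 0.0
 rot err tool deg [-0.   0.  -0.1] q [-0.72  0.36  0.67  2.   -0.29  0.88 -0.29]
 shift tool cm [ 0.02 -1.88  0.03]
side tab [([331.1, 217.3], 0.6)]
side nose [([321.6, 197.2], 0.82)]
side yellow_ball [([342.4, 197.7], 0.71)]
side pivot [([309.2, 221.6], 0.62)]
top tab [([296.7, 183.4], 0.61)]
top nose []
top yellow_ball [([321.9, 214.8], 0.41)]
top pivot []
```

View pics/jsideo.png

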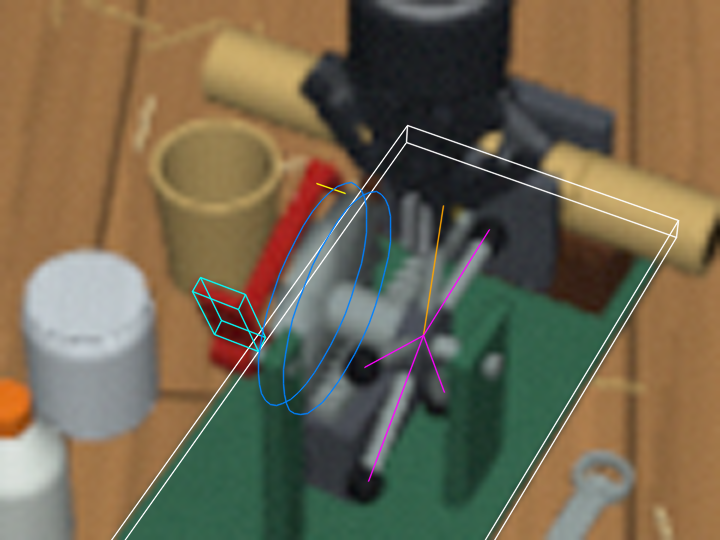

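>>> step_arm:
  increments:
    - [0, -1, 0, 0, 0, 0, 1]
    - [0, -1, -0.5, 0, 0, 0, 1]
    - [0, 0, -2, 0, 0, 0, 1]
    - [0, 0, -2.5, 0, 0, 0, 1]
    - [0.5, -1, -1.7, 0, 0, 0, 1]
    - [1, -2, 0, 0, 0, 0, 1]
    - [1, -2, 0, 0, 0, 0, 1]
    - [1, -2, 0, 0, 0, 0, 1]
    - [1, -2, 0, 0, 0, 0, 1]
    - [1, -2, 0, 0, 0, 0, 1]
    - [0, -0.5, 0, 0, 0, 0, 1]
    - [0, 0, 0, 0, 0, 0, 1]
    - [0, 0, 0, 0, 0, 0, 1]

```text
t: 17.15
eef_pos: [0.6285, 0.1328, 0.2404]
tool_rot: [0.0, 0.98, -0.2, -0.0]
contact_force: [0.1, 0.0, -0.1]
gripper_width: -0.0
```

```bash
python3 look.py k 0.57 0.36 25 136 197
```

```text
t 17.1 clampTCP mm [ 24.8 134.9 240.4] F clamp [ 0.1  0.1 -0.1] grip -0.0
 rot err tool deg [ 0.   0.  -0.1] q [-0.77  0.48  0.66  1.66 -0.32  1.11 -0.43]
 shift tool cm [ 0.02 -0.11  4.34]
side tab [([308.1, 216.0], 0.5)]
side nose [([325.8, 194.8], 0.69)]
side yellow_ball [([344.4, 198.3], 0.75)]
side pivot [([310.7, 224.2], 0.46)]
top tab [([303.2, 162.8], 0.64)]
top nose [([322.0, 196.7], 0.72)]
top yellow_ball [([323.9, 214.7], 0.82)]
top pivot [([298.3, 185.8], 0.57)]
```

View pics/kside.png

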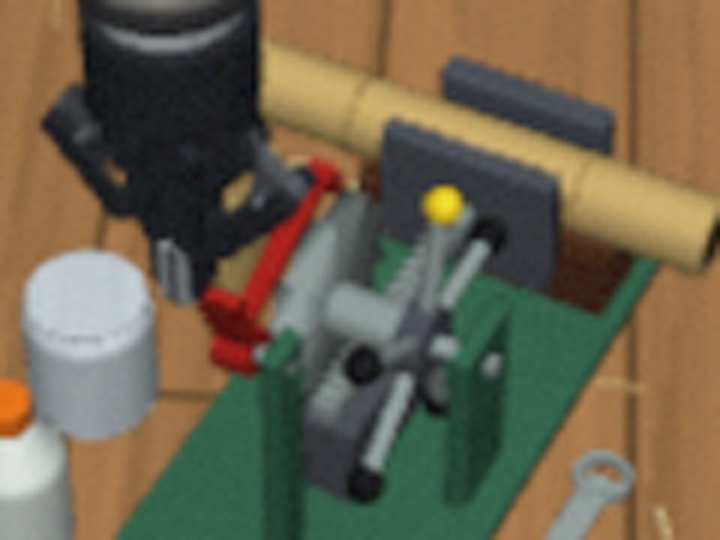

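View pics/ksideo.png

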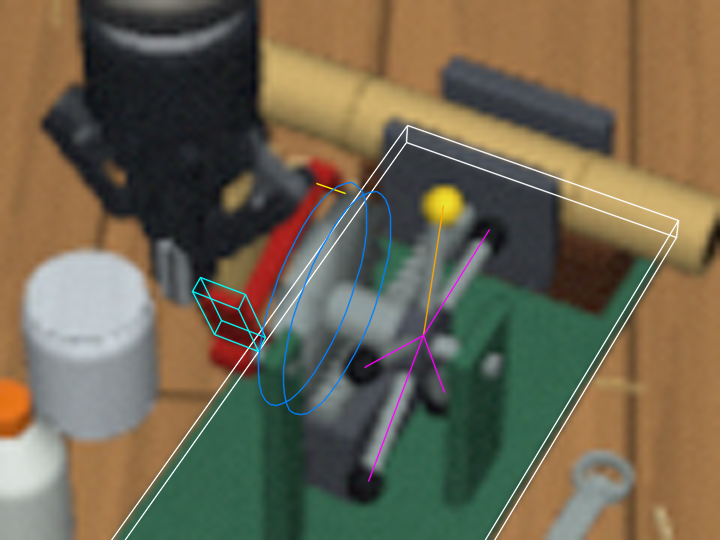

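View pics/ktop.png

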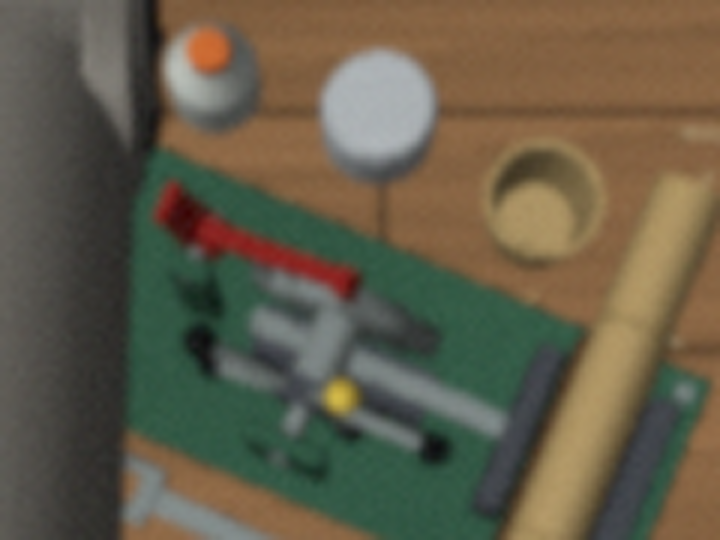

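>>> step_arm:
  increments:
    - [0, 0, 1, 0, 0, 0, 1]
    - [0, 0, 1.5, 0, 0, 0, 1]
    - [0, 0, 1.5, 0, 0, 0, 1]
    - [0, 0, 1, 0, 0, 0, 1]
    - [0, 0, 0, 0, 0, 0, 1]
    - [0, 0, 0, 0, 0, 0, 1]

```text
t: 18.25
eef_pos: [0.6291, 0.1334, 0.1899]
tool_rot: [0.0, 0.98, -0.2, -0.0]
contact_force: [0.5, 0.2, -0.3]
gripper_width: -0.004
```

```bash
python3 st.py 25 100 190
```

```text
t 18.2 clampTCP mm [ 25.1 135.7 189.9] F clamp [ 0.4  0.4 -0.3] grip -0.0
 rot err tool deg [ 0.   0.  -0.1] q [-0.75  0.53  0.63  1.71 -0.36  1.02 -0.4 ]
 shift tool cm [-0.    3.57 -0.  ]
```

>>> step_arm:
  increments:
    - [0, 0.4, 0, 0, 0, 0, 1]
    - [0, 0.4, 0, 0, 0, 0, 1]
    - [0, 0.3, 0, 0, 0, 0, 1]
    - [0, 0.3, 0, 0, 0, 0, 1]
    - [0, 0.3, 0, 0, 0, 0, 1]
    - [0, 0.3, 0, 0, 0, 0, 1]

```text
t: 18.85
eef_pos: [0.6216, 0.1156, 0.1907]
tool_rot: [-0.001, 0.98, -0.2, 0.0]
contact_force: [0.5, 2.6, 1.2]
gripper_width: -0.003
```

```bash
python3 st.py 25 100 190
```

```text
t 18.9 clampTCP mm [ 25.1 116.4 190.7] F clamp [-0.6  2.6  1.2] grip -0.0
 rot err tool deg [-0.1 -0.  -0.1] q [-0.74  0.51  0.64  1.74 -0.35  1.01 -0.38]
 shift tool cm [-0.01  1.64  0.07]
```

>>> step_arm:
  increments:
    - [0, 0.3, 0, 0, 0, 0, 1]
    - [0, 0.3, 0, 0, 0, 0, 1]
    - [0, 0.2, 0, 0, 0, 0, 1]

```text
t: 19.15
eef_pos: [0.618, 0.1075, 0.1903]
tool_rot: [0.0, 0.98, -0.2, -0.0]
contact_force: [0.9, 1.2, 1.5]
gripper_width: 0.003
```

```bash
python3 look.py l 0.57 0.05 25 100 190
```

```text
t 19.1 clampTCP mm [ 25.  107.5 190.3] F clamp [0.3 1.5 1.5] grip 0.0
 rot err tool deg [ 0.   0.  -0.1] q [-0.73  0.5   0.64  1.75 -0.35  1.   -0.37]
 shift tool cm [0.   0.75 0.03]
side tab [([307.7, 213.7], 0.53)]
side nose [([326.3, 201.7], 0.58)]
side yellow_ball [([344.6, 201.2], 0.61)]
side pivot [([311.8, 220.9], 0.62)]
top tab [([300.0, 186.3], 0.46)]
top nose [([295.6, 190.9], 0.75)]
top yellow_ball [([322.6, 215.8], 0.79)]
top pivot [([296.2, 187.9], 0.6)]
```

View pics/lside.png

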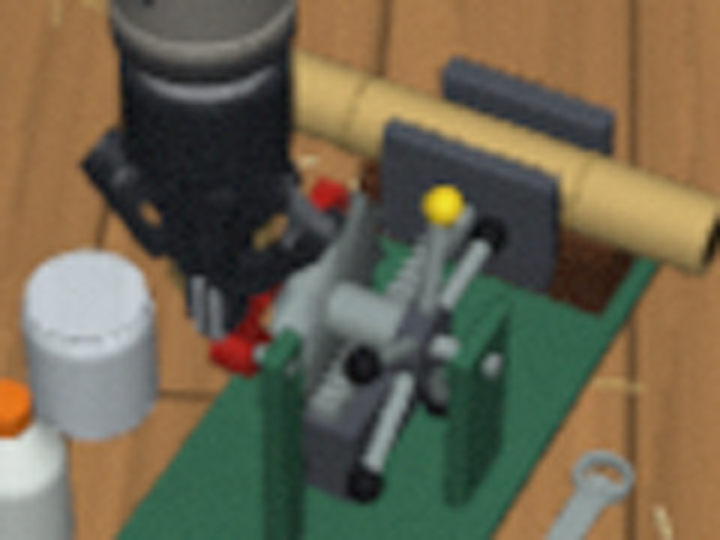

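Pawl is coming down; continue gently, watching the force.

>>> step_arm:
  increments:
    - [0, 0.2, 0, 0, 0, 0, 1]
    - [0, 0.2, 0, 0, 0, 0, 1]

```text
t: 19.85
eef_pos: [0.6167, 0.1045, 0.1905]
tool_rot: [-0.0, 0.98, -0.2, 0.0]
contact_force: [-0.4, 1.1, 1.6]
gripper_width: 0.001
```

>>> step_arm:
  increments:
    - [0, 0.2, 0, 0, 0, 0, 1]
    - [0, 0.1, 0, 0, 0, 0, 1]

```text
t: 20.05
eef_pos: [0.6157, 0.1021, 0.1905]
tool_rot: [-0.001, 0.98, -0.2, 0.0]
contact_force: [2.3, 4.0, 0.2]
gripper_width: -0.002
```

>>> step_arm:
  increments:
    - [0, 0.1, 0, 0, 0, 0, 1]
    - [0, 0, 0, 0, 0, 0, 1]

```text
t: 20.25
eef_pos: [0.6157, 0.1021, 0.1905]
tool_rot: [-0.001, 0.98, -0.199, 0.001]
contact_force: [2.3, 4.4, -0.5]
gripper_width: -0.006
```

```bash
python3 look.py m 0.57 0 25 100 190
```

```text
t 20.2 clampTCP mm [ 25.  101.7 190.5] F clamp [ 0.4  4.9 -0.5] grip -0.01
 rot err tool deg [-0.1 -0.  -0. ] q [-0.73  0.5   0.64  1.76 -0.35  1.   -0.36]
 shift tool cm [0.   0.17 0.05]
side tab [([309.1, 213.8], 0.58)]
side nose [([324.7, 205.8], 0.57)]
side yellow_ball [([307.7, 214.0], 0.38)]
side pivot [([309.0, 221.0], 0.66)]
top tab [([204.1, 218.6], 0.66)]
top nose [([323.6, 201.8], 0.61)]
top yellow_ball [([323.4, 217.3], 0.74)]
top pivot [([300.0, 190.6], 0.64)]
```

View pics/msideo.png

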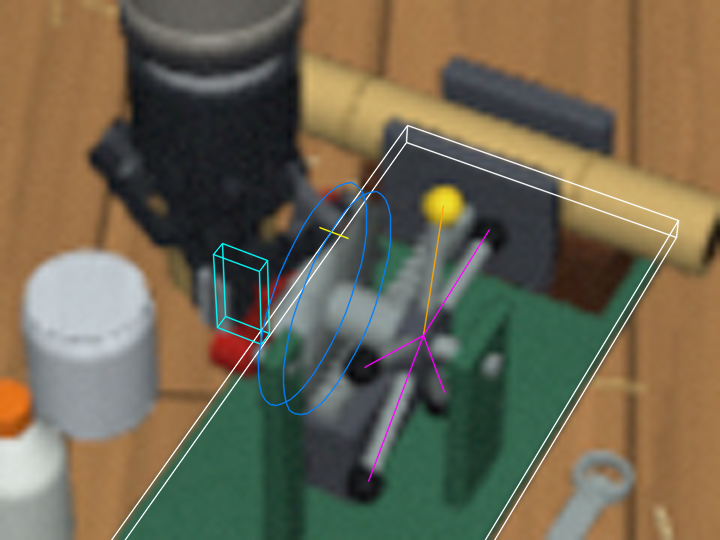

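>>> step_arm:
  increments:
    - [0, 0.1, 0, 0, 0, 0, 1]
    - [0, 0.1, 0, 0, 0, 0, 1]

```text
t: 20.95
eef_pos: [0.6156, 0.102, 0.1906]
tool_rot: [-0.002, 0.98, -0.199, 0.001]
contact_force: [5.1, 9.9, -3.5]
gripper_width: 0.001
```

>>> step_arm:
  increments:
    - [0, 0.1, 0, 0, 0, 0, 1]
    - [0, 0, 0, 0, 0, 0, 1]

```text
t: 21.15
eef_pos: [0.6156, 0.102, 0.1906]
tool_rot: [-0.003, 0.98, -0.198, 0.002]
contact_force: [6.4, 9.4, -3.1]
gripper_width: -0.009
```

```bash
python3 st.py 25 100 190
```

```text
t 21.1 clampTCP mm [ 24.9 101.5 190.6] F clamp [ 2.2 11.1 -3.1] grip -0.01
 rot err tool deg [-0.3 -0.1  0.1] q [-0.73  0.49  0.64  1.76 -0.35  1.   -0.35]
 shift tool cm [0.01 0.15 0.06]
```

>>> step_arm:
  increments:
    - [0, -0.6, 0, 0, 0, 0, 1]
    - [0, -1, 0, 0, 0, 0, 1]
    - [0, -1, 0, 0, 0, 0, 1]
    - [0, -0.5, -1.5, 0, 0, 0, 1]
    - [0, 0, -2.5, 0, 0, 0, 1]
    - [0, -1, -3, 0, 0, 0, 1]
    - [0, -3, -1, 0, 0, 0, 1]
    - [0, -3, 0, 0, 0, 0, 1]
    - [0, -3, 0, 0, 0, 0, 1]
    - [-1, -3, 0, 0, 0, 0, 1]
    - [-2, -2, 0, 0, 0, 0, 1]
    - [-2, -2, 0, 0, 0, 0, 1]
    - [0, 0, 0, 0, 0, 0, 1]
    - [0, 0, 0, 0, 0, 0, 1]

```text
t: 22.55
eef_pos: [0.6462, 0.303, 0.2698]
tool_rot: [0.001, 0.98, -0.199, -0.0]
contact_force: [0.8, -0.3, -0.7]
gripper_width: -0.001
```

```bash
python3 look.py n 0.57 0 25 100 190
```

```text
t 22.6 clampTCP mm [-25.2 298.5 269.8] F clamp [ 0.8 -0.  -0.7] grip -0.0
 rot err tool deg [ 0.1  0.  -0. ] q [-0.93  0.58  0.64  1.44 -0.35  1.24 -0.66]
 shift tool cm [ 5.03 19.84  8.01]
side tab [([311.2, 212.9], 0.7)]
side nose [([325.3, 203.8], 0.48)]
side yellow_ball [([345.9, 195.6], 0.93)]
side pivot [([310.5, 223.3], 0.59)]
top tab [([299.2, 187.4], 0.47)]
top nose [([327.0, 197.7], 0.66)]
top yellow_ball [([320.3, 216.1], 0.85)]
top pivot [([300.2, 186.8], 0.48)]
```

View pics/nside.png

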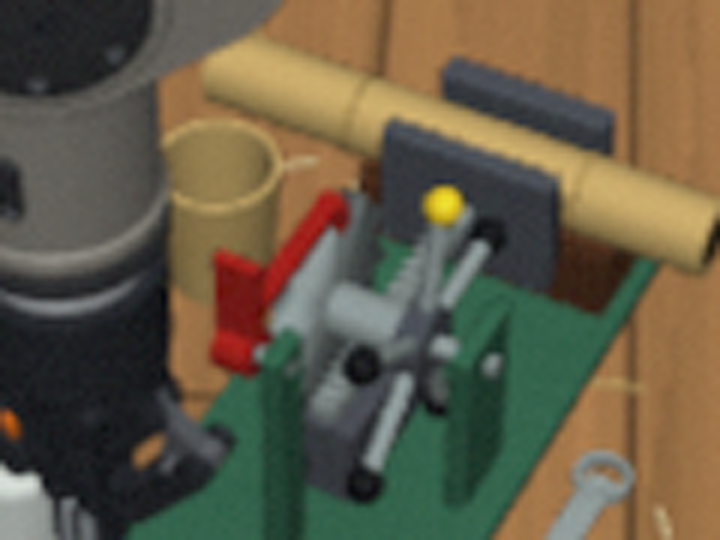

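View pics/nsideo.png

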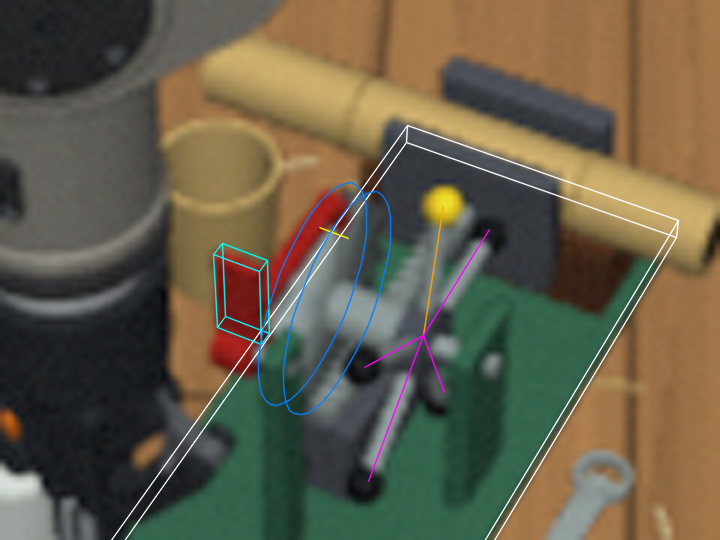

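View pics/ntopo.png

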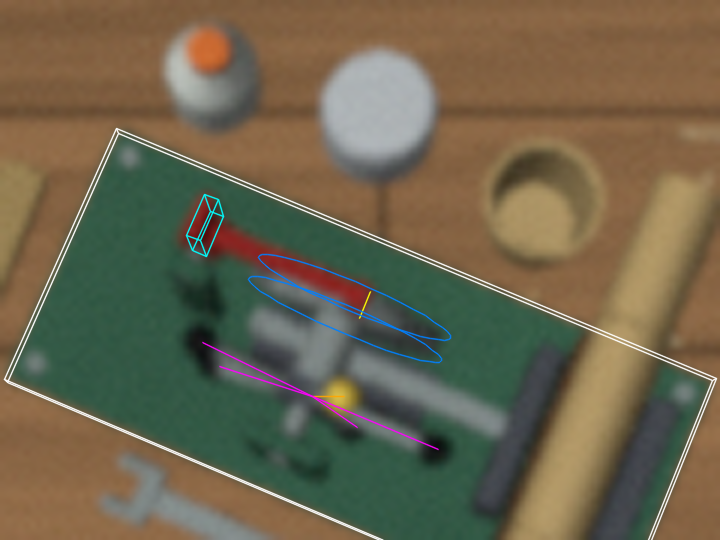

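```bash
python3 - <<'E'
from h import *
import pickle
S,T=pickle.load(open("ps0.pkl","rb"))
for a,n in((S,"side"),(T,"top")):
    b=bot.read_camera(n); r=[]
    for p in(a,b):
        im=p["pixels"].astype(float); s=np.clip(im[...,0]-np.maximum(im[...,1],im[...,2])-60,0,None); s=s*(im[...,1]<60)
        m=np.zeros_like(s); m[165:245,270:335]=1; s*=m; ys,xs=np.mgrid[:400,:640]; r.append(np.round([(s*xs).sum()/s.sum(),(s*ys).sum()/s.sum(),s.sum()],2))
    print(n,r)
    g=np.abs(a["pixels"].astype(int)-b["pixels"]).sum(2);
E
cd pics; python3 -c "
import cv2;a=cv2.imread('top0.png');from sys import path;path.insert(0,'..')"
```

```text
side [array([ 313.71,  211.54, 9295.  ]), array([  313.76,   211.5 , 10005.  ])]
top [array([ 310.2 ,  192.68, 2400.  ]), array([ 310.16,  192.66, 2576.  ])]
```

```bash
python3 -c "
from station import bot
print(bot.hand_in())"
```

```text
the job is handed in; nothing more can be done
None
```

The clamp is eased by one notch and the pawl is back home. I pushed each part with the shut fingertips and never pinched anything. The job was handed in at about 23 s, with the arm clear of everything.

- **Lift:** I pushed the red tab away from the pole until the pawl stood at about 0.36 rad, against the 0.16 needed to clear the teeth. The force was about 2.6 N.
- **Wheel:** I pushed the yellow ball towards the pole with 4 to 5 N. The wheel stopped at about 0.57 rad, inside the 0.45 to 0.70 range. The fingertip position and the ball and spokes in the side picture agree on this.
- **Pawl home:** I pushed the tab back until it met a hard stop. The force rose to about 11 N there with no further movement.

**Last checks:** The red pawl's image centre is within 0.05 pixel of where it was at the start in both cameras, so it is fully home. In the same pictures the wheel stayed at 0.57 rad. By eye, the pole and the cup, tin, glue bottle and spanner look unmoved. I made no measured check of them, and the wedge, mallet and offcut were not in the last close-ups beyond a corner of the wedge.

**What disagreed:**
- The home stop came about 1.5 mm earlier than my clamp fit predicted, which is within the calibration error.
- Some single network detections were several pixels off or missing, so I relied on the fitted model and the pictures instead.

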